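# Shut and cap one valve on a crowded bench manifold

### The arm

A 6-joint arm with a two-finger parallel gripper is mounted at the origin on the work surface. World frame = base frame: x ahead of the robot, y to its left, z up, the work surface at z = 0. Lengths are in m, angles in rad, forces in N, time in s.
With the tool pointing down it reaches from about 0.25 to 0.775 m from the base axis. Payload 4 kg.
Tool frame: the origin (TCP) lies at the very end of the fingers, on their centre line; the grasp point (between the pads) lies 19 mm behind it (robot.hold_point_z is the distance from the TCP to the grasp point, in m); z points along the fingers, y is the line along which they close (so a half turn about z gives the same grasp; the last joint's range is limited). The gripper opens to 94 mm and grips with 3 to 60 N. Pads are 16 mm wide; open, the fingers measure 119 mm over their backs; the gripper's body (75 mm by 177 mm) begins 78 mm behind the grasp point.
Start: joints at [1.097, 0.087, 1.371, -0, 1.684, -0.103], TCP at [0.199, 0.513, 0.206] pointing down, gripper open.
Joint ranges: [-3.1, 3.1], [-0.76, 2.03], [0.27, 2.55], [-1.08, 4.22], [0.17, 2.65], [-2.57, 2.57]. Speed limits (rad/s): [2.79, 2.79, 3.14, 3.14, 3.14, 3.14].

### API

Orientations are given as [roll, pitch, yaw] about the fixed x, y, z axes, in that order (R = Rz(yaw) Ry(pitch) Rx(roll)).
In Python, from bench import robot gives the robot as it stands.
- The arm moves only by the tool carry_out, never from a script. Its argument "steps" is a list of rows, each a list of 3 entries, a list of its own where there are three numbers: the shift along the tool's x, y, z in m, then the turn about the tool's z in units of 10 degrees (1.0 is 10 degrees), then the closure, from -1 (fully open) to 1 (shut). In form: [[[tx, ty, tz], roll, jaw], ...]. A call has 1 to 10 rows; each row is the pose to reach, as a shift and turn from the pose commanded when the call began, along the tool's axes at that moment; what a row does not reach only later rows make up. A row lasts 1/8 s, in which the tool goes at most 62.5 mm and 10.7 degrees, less where a joint would pass 70% of its speed; a pose out of reach is approached as far as the arm can. A call with a gripper value outside its range is refused whole. The fingers move at their own pace and stop on an object; the grip force is fixed at half the most. Time passes only in rows, so rows that repeat a pose let the fingers close. It gives the time, the measured TCP pose, the force, the opening and the grip force at its end, in the units of the state.
- robot.get_obs(): the state, without advancing time (a new reading comes with each control period).
- robot.snapshot(name): name is "side" or "top" or "wrist"; returns a dict with "image" (420x560x3 uint8, red, green, blue), "z_map" (420x560 float32, m along the optical axis (not along the pixel's ray), 0 where there is no reading), "mtx" (3x3 intrinsics, pixels), "D" ([k1, k2, p1, p2, k3] as OpenCV has them; the pictures are not rectified), "R" (3x3) and "t" (3): a world point X has camera coordinates R X + t. Camera axes: x right, y down, z forward; pixel columns grow to the right and rows downward; lengths in m; the calibration is good to about 2 mm. A picture is of the moment at which its call begins.
- robot.close_job(): hands the job in; it is judged then, once.
The state is a dict: "time": time; "joint_positions": joint angles; "qvel": joint speeds; "joint_torque": joint torques, N m; "tool_pos": TCP position; "ee_rot": TCP orientation; "wrist_force": force on the tool from outside, world axes, zero at the start; "wrist_torque": the same for the moment, N m; "width": finger opening in m; "finger_force": force on a finger pad.
Only numpy, scipy, OpenCV 4.12 (cv2) and the standard library are available. Lean on these libraries where they do the work, as an engineer would, in place of code of your own. Each camera call takes 0.05 s, during which the arm holds its last target. There are 200 camera calls.

### The job

The torch on the bar-handled valve is away for repair. Turn that valve's bar handle clockwise until you feel the stem land on its soft seat, nip it finger-tight without forcing it, then stand the metal lock-off cap over it, square on the manifold and let go. Do not touch the round-knob valves beside it, and leave the jar, solder spool and tankard where they are.

Things in the scene. Friction and masses are not known exactly. Their poses are not given: they have to be found in the camera images.
- manifold: fixed square aluminium bar on the bench, 400 mm long (its y), 56 wide, flat top 45 mm above the bench; origin at bench level under its middle. On top five valves in a row along y, 65 mm apart, middle one at y 0; the bar-handled one is in one of the three middle places, the others have round knobs. Copper pipes on its +x side (to x 76 mm) and at its +y end (to y 250 mm), under 45 mm high
- bar_grip (a point): middle of the black bar handle, on the vertical stem axis, 105 mm above the bench. Bar 38 mm long (point x), 12 thick (point y), 20 tall. Below it only a hub 14 and stem 10 mm thick, down to the brass bonnet's top at 76 mm. Clockwise from above closes: light drag of 0.04 N m for 0.2 to 1.3 rad (differs each time, cannot be seen), then it lands on its seat. Anticlockwise opens, up to a stop
- seat (a joint): squeeze of the valve's soft seat in m, 0 until the stem lands on it (wherever the handle then points), then 0.06 mm per 0.1 rad of handle: far too little to see or measure, so go by feel. On landing, the handle's torque while turning jumps from 0.04 to 0.25 N m, then rises 0.12 per 0.1 rad; held still it reads 0.05 to 0.1 less. It stays as left. Finger-tight: 0.02 to 0.1 mm; over 0.13 mm cut
- cap: loose round aluminium lock-off cap standing mouth down on the bench, 0.1 to 0.16 kg: outside 55 mm wide, 78 high; inside 48 wide, 74 deep; on top a boss 20 mm thick, 34 tall. Origin at the centre of its open mouth, z up. Over the valve it stands on the manifold's top (mouth 45 mm above the bench) with 4 mm to spare round the bar; the boss is then above all knobs
- cap_grip (a point): where to grip the cap: on the axis of its boss, 102 mm above its mouth (10 mm below the boss top, 24 mm above the cup)
- valve_a: neighbour valve with a round fluted black knob 40 mm wide, its top 115 mm above the bench, brass bonnet below; do not touch. Origin on its axis at the manifold's top
- valve_b: like valve_a
- valve_c: like valve_a
- valve_d: like valve_a
- flux_jar: loose round jar 60 mm wide, 75 mm high, 0.2 kg, upright; origin at the centre of its underside. A bystander
- spool: loose reel of solder lying flat, 54 mm wide, 40 mm high, 0.25 kg; origin at the centre of its underside. A bystander
- tankard: loose small metal tankard with a side handle, 64 mm wide, 75 mm high, 0.2 kg; origin at the centre of its underside. A bystander
Mind the look-alikes: they are no part of the job. Leave any turquoise look-alike of the cap alone.

How it is judged:
By the outcome, as a careful person would: the job done as asked, in the order asked, and still so for the second after the job is handed in, with the robot touching nothing.
It also fails if it takes over 72 s, if anything falls off the work surface, if the arm or the gripper's body presses on something with over 40 N, if the wrist force passes 120 N, or if a joint passes its speed limit or range.

## Working session

There is one attempt and no reset: what is moved stays moved. The work goes in short steps, Python scripts to look and compute and a tool call to move; the robot and the scene stay as the last step left them, time stands still between calls to the robot, and variables do not carry over. Pictures are saved under pics/ and viewed, at most 10 in all, crops included, and the job is handed in when it is done.

Besides the shell and the picture viewer there is one more tool, called after "Request:" as name([rows], argument=value, ...), one row to a line, values as JSON. carry_out: Moves the arm, as the interface text tells. Its arguments: {"type":"object","properties":{"steps":{"type":"array","items":{"type":"array"}}},"required":["steps"]}

```bash
mkdir -p pics; ls; cat > h.py <<'E'
import numpy as np, cv2, pickle
from bench import robot
def snap(n,f):
    s=robot.snapshot(n); cv2.imwrite(f'pics/{f}.png',s['image'][...,::-1]); pickle.dump(s,open(f'pics/{f}.pkl','wb')); return s
def load(f): return pickle.load(open(f'pics/{f}.pkl','rb'))
def ray(s,px):
    p=cv2.undistortPoints(np.array(px,float).reshape(-1,1,2),np.array(s['mtx']),np.array(s['D']))[:,0]
    d=np.c_[p,np.ones(len(p))]@s['R']; c=-np.array(s['R']).T@s['t']; return c,d
def onz(s,px,z):
    c,d=ray(s,px); return c+d*((z-c[2])/d[:,2])[:,None]
def cloud(s):
    h,w=s['z_map'].shape; v,u=np.mgrid[:h,:w]
    p=cv2.undistortPoints(np.stack([u,v],-1).reshape(-1,1,2).astype(float),np.array(s['mtx']),np.array(s['D']))[:,0]
    z=s['z_map'].reshape(-1,1); return ((np.c_[p,np.ones(len(p))]*z-s['t'])@s['R']).reshape(h,w,3)
E
python3 - <<'E'
from h import *
snap('top','top0');snap('side','side0')
o=robot.get_obs();print({k:np.round(v,3) for k,v in o.items()}, robot.hold_point_z)
a=cv2.imread('pics/top0.png');b=cv2.imread('pics/side0.png')
E
```

```text
pics
{'time': np.float64(0.1), 'joint_positions': array([ 1.097,  0.088,  1.372,  0.   ,  1.684, -0.103]), 'qvel': array([ 0.   , -0.002, -0.003,  0.001, -0.001,  0.001]), 'joint_torque': array([ 3.0000e-03, -3.4125e+01, -3.0330e+01,  7.2000e-02,  3.0000e-02,
       -0.0000e+00]), 'tool_pos': array([0.199, 0.512, 0.204]), 'ee_rot': array([-3.14 , -0.   ,  2.771]), 'wrist_force': array([ 0.213,  0.326, -0.507]), 'wrist_torque': array([-0.025,  0.004,  0.011]), 'finger_force': np.float64(0.0), 'width': np.float64(0.094)} 0.0188
```

View pics/top0.png

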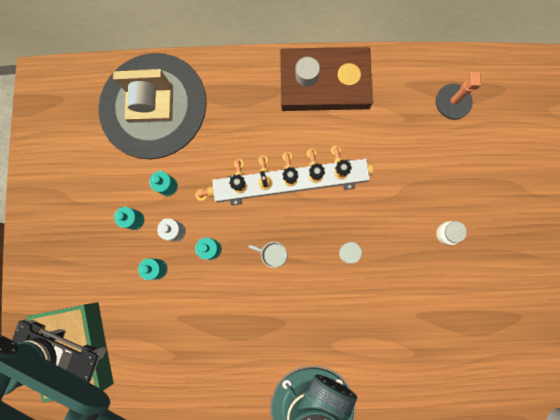

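View pics/side0.png

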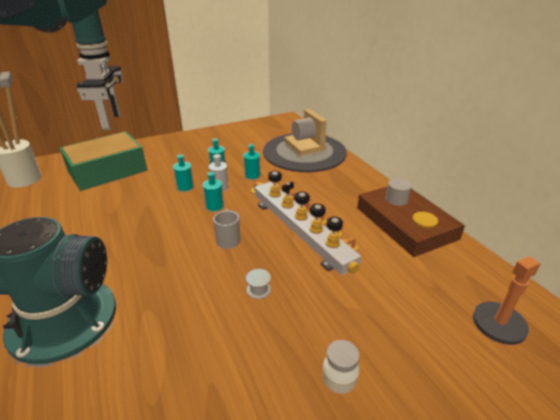

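The bar-handled valve is at top pixel (264,178); round knobs are at (237,182), (290,175), (317,171) and (343,168). For the cap, the candidates are metal (169,230) and turquoise (161,182), (125,217), (150,269) and (207,248). The metal one fits the description. I'll confirm both in one enlarged crop.

```bash
python3 - <<'E'
from h import *
s=load('top0'); im=s['image']
cv2.imwrite('pics/crop.png',cv2.resize(im[150:290,100:300],None,fx=4,fy=4,interpolation=cv2.INTER_CUBIC)[...,::-1])
P=cloud(s)
# heights and clusters
for name,(u0,u1,v0,v1),zr in [('bar',(250,278,160,195),(.095,.125)),('cap boss',(155,185,215,245),(.095,.125)),('capcup',(150,188,212,250),(.07,.085)),
  ('k237',(225,248,168,195),(.1,.125)),('k290',(279,302,160,190),(.1,.125)),('k317',(305,329,156,185),(.1,.125)),('k343',(332,356,152,182),(.1,.125)),
  ('tq1',(150,175,168,195),(.095,.125)),('tq2',(112,138,204,230),(.095,.125)),('tq3',(138,163,255,282),(.095,.125)),('tq4',(194,220,234,262),(.095,.125)),('tankard',(245,290,240,270),(.06,.09)),('manif',(205,375,150,205),(.04,.05))]:
    Q=P[v0:v1,u0:u1].reshape(-1,3); Q=Q[(Q[:,2]>zr[0])&(Q[:,2]<zr[1])]
    if len(Q)<3: print(name,len(Q)); continue
    c,(w,h),a=cv2.minAreaRect(Q[:,:2].astype(np.float32)*1000)
    print(name,len(Q),'rect c',np.round(c),'wh',np.round([w,h]),round(a,1),'med',np.round(np.median(Q,0),3), 'pca',np.round(np.linalg.svd(Q[:,:2]-Q[:,:2].mean(0))[2][0],3) if len(Q)<400 else '')
E
```

```text
bar 83 rect c [577. 111.] wh [38. 12.] 13.1 med [0.576 0.11  0.113] pca [-0.977 -0.214]
cap boss 54 rect c [460. 353.] wh [16. 17.] 88.0 med [0.459 0.352 0.11 ] pca [-0.796 -0.605]
capcup 288 rect c [460. 354.] wh [52. 51.] 18.4 med [0.459 0.35  0.077] pca [-0.991  0.136]
k237 189 rect c [568. 176.] wh [38. 36.] 78.4 med [0.567 0.175 0.113] pca [-0.096 -0.995]
k290 196 rect c [583.  46.] wh [36. 36.] 89.4 med [0.584 0.047 0.113] pca [-0.872 -0.489]
k317 194 rect c [590. -18.] wh [38. 36.] 34.2 med [ 0.59  -0.018  0.113] pca [-0.34  -0.941]
k343 190 rect c [599. -81.] wh [39. 35.] 17.5 med [ 0.597 -0.08   0.113] pca [-0.996 -0.093]
tq1 66 rect c [579. 375.] wh [19. 19.] 57.7 med [0.579 0.375 0.11 ] pca [-0.441 -0.898]
tq2 68 rect c [492. 466.] wh [19. 20.] 18.9 med [0.492 0.464 0.11 ] pca [-0.419 -0.908]
tq3 66 rect c [360. 402.] wh [19. 18.] 30.3 med [0.36  0.401 0.11 ] pca [-0.413 -0.911]
tq4 63 rect c [411. 258.] wh [17. 20.] 1.4 med [0.412 0.258 0.11 ] pca [ 0.007 -1.   ]
tankard 141 rect c [392. 101.] wh [62. 83.] 12.4 med [0.405 0.109 0.073] pca [0.358 0.934]
manif 2177 rect c [588.  54.] wh [ 66. 432.] 6.6 med [0.579 0.064 0.044] pca
```

View pics/crop.png

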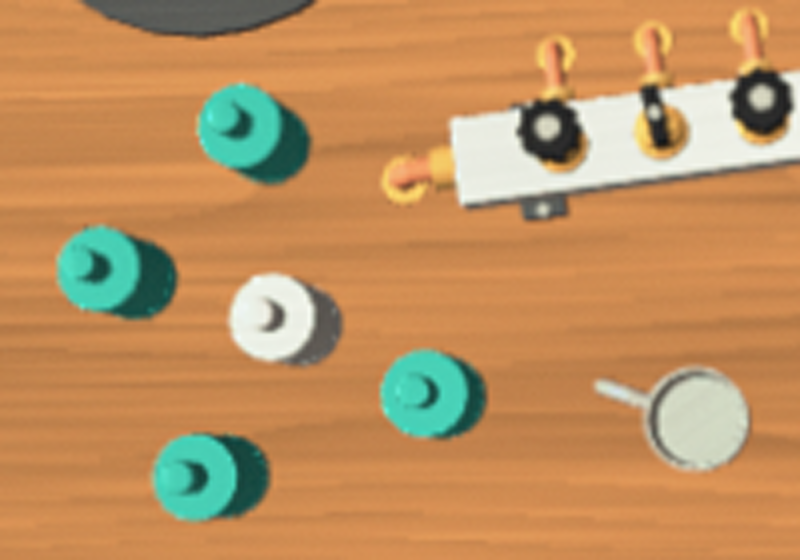

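Crop check: the bar handle is the only elongated black handle, at crop (655,115). The only bare-metal cap is at (270,317), with turquoise ones around it. I'll hover over the bar with the jaws partly closed.

Request:
carry_out([
  [[-0.497, -0.237, 0.0], -3.44, 0.2],
  [[-0.497, -0.237, 0.0], -3.44, 0.2],
  [[-0.497, -0.237, 0.0], -3.44, 0.2],
  [[-0.497, -0.237, 0.0], -3.44, 0.2],
  [[-0.497, -0.237, 0.0], -3.44, 0.2],
  [[-0.497, -0.237, 0.0], -3.44, 0.2],
  [[-0.497, -0.237, 0.0], -3.44, 0.2],
  [[-0.497, -0.237, 0.0], -3.44, 0.2],
  [[-0.497, -0.237, 0.0], -3.44, 0.2],
  [[-0.497, -0.237, 0.0], -3.44, 0.2],
])

```text
time: 1.35
tool_pos: [0.5782, 0.1083, 0.2037]
ee_rot: [-3.141, -0.002, -2.917]
wrist_force: [-0.2, -0.4, -1.0]
width: 0.0378
finger_force: 0.0
```

```bash
python3 - <<'E'
from h import *
s=snap('wrist','w1'); o=robot.get_obs();print({k:np.round(v,3) for k,v in o.items()})
P=cloud(s); x=P.reshape(-1,3)
m=(np.abs(P[...,0]-.576)<.028)&(np.abs(P[...,1]-.111)<.024)&(P[...,2]>.1)&(P[...,2]<.125)
Q=P[m]; print(len(Q)); 
if len(Q)>5:
    print(cv2.minAreaRect(Q[:,:2].astype(np.float32)*1000),np.median(Q,0))
E
```

```text
{'time': np.float64(1.4), 'joint_positions': array([ 0.091,  0.174,  1.277, -0.   ,  1.693, -1.706]), 'qvel': array([ 0.055, -0.038,  0.03 ,  0.016,  0.012,  0.017]), 'joint_torque': array([-4.7900e-01, -3.8003e+01, -3.0345e+01, -1.9000e-02,  1.6700e-01,
       -4.9000e-02]), 'tool_pos': array([0.578, 0.109, 0.204]), 'ee_rot': array([ 3.141e+00, -2.000e-03, -2.916e+00]), 'wrist_force': array([-0.257,  0.555, -0.546]), 'wrist_torque': array([0.039, 0.022, 0.026]), 'finger_force': np.float64(0.0), 'width': np.float64(0.037)}
587
((576.0039672851562, 111.11286926269531), (37.499629974365234, 11.663660049438477), 12.894645690917969) [0.57411979 0.11050477 0.11446152]
```

View pics/w1.png

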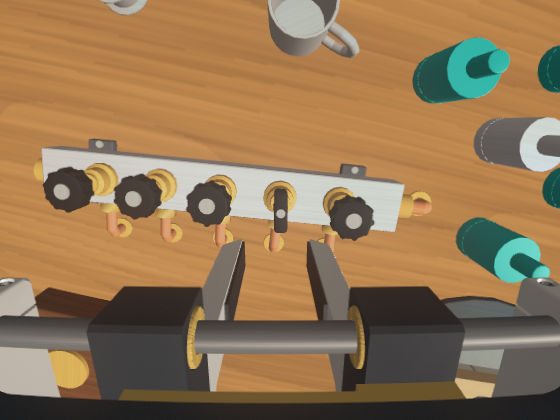

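The wrist view shows the bar at (281,210) between the finger lines, with knobs to either side at (209,204) and (350,218). Its centre is (0.576, 0.111) and its angle is 12.9°. Descending.

Request:
carry_out([
  [[0.001, -0.001, 0.04], 0, 0.2],
  [[0.001, -0.001, 0.08], 0, 0.2],
  [[0.001, -0.001, 0.08], 0, 0.2],
  [[0.001, -0.001, 0.08], 0, 0.2],
  [[0.001, -0.001, 0.08], 0, 0.2],
])

```text
time: 2.02
tool_pos: [0.5771, 0.1111, 0.1283]
ee_rot: [-3.141, 0.005, -2.911]
wrist_force: [-0.4, 0.0, -0.5]
width: 0.0377
finger_force: 0.0
```

Request:
carry_out([
  [[0.001, 0, 0.02], 0, 0.2],
  [[0.001, 0, 0.041], 0, 0.2],
  [[0.001, 0, 0.041], 0, 0.2],
  [[0.001, 0, 0.041], 0, 0.2],
])

```text
time: 2.52
tool_pos: [0.576, 0.1104, 0.0864]
ee_rot: [-3.141, 0.003, -2.912]
wrist_force: [-0.2, 0.1, 0.7]
width: 0.0375
finger_force: 0.0
```

Request:
carry_out([
  [[0, 0, 0], 0, 1],
  [[0, 0, 0], 0, 1],
  [[0, 0, 0], 0, 1],
  [[0, 0, 0], 0, 1],
  [[0, 0, 0], 0, 1],
  [[0, 0, 0], 0, 1],
])

```text
time: 3.28
tool_pos: [0.575, 0.1118, 0.0852]
ee_rot: [3.139, 0.001, -2.911]
wrist_force: [-0.6, 5.2, 2.9]
width: 0.0119
finger_force: 30.0
```

```bash
cat > t.py <<'E'
from h import *
o=robot.get_obs();print({k:np.round(o[k],4).tolist() for k in ('time','tool_pos','ee_rot','wrist_force','wrist_torque','joint_torque','qvel','width','finger_force')})
E
python3 t.py
```

```text
{'time': 3.275, 'tool_pos': [0.575, 0.1118, 0.0852], 'ee_rot': [3.139, 0.0014, -2.9113], 'wrist_force': [-0.6453, 5.1684, 2.8838], 'wrist_torque': [1.0681, 0.2373, 0.0119], 'joint_torque': [-3.1445, -36.4144, -27.7539, -1.8738, -0.1808, -0.0078], 'qvel': [0.0008, -0.0012, 0.0011, 0.0012, -0.0013, 0.0005], 'width': 0.0119, 'finger_force': 30.0008}
```

Request:
carry_out([
  [[0, 0.0013, 0], 0, 1],
  [[0, 0.0013, 0], 0.5, 1],
  [[0, 0.0013, 0], 1.0, 1],
  [[0, 0.0013, 0], 1.0, 1],
  [[0, 0.0013, 0], 1.0, 1],
])

```text
time: 3.9
tool_pos: [0.575, 0.112, 0.0852]
ee_rot: [3.141, 0.001, -3.085]
wrist_force: [-0.3, 4.7, 4.9]
width: 0.0128
finger_force: 30.0
```

```bash
python3 t.py
```

```text
{'time': 3.9, 'tool_pos': [0.575, 0.112, 0.0852], 'ee_rot': [3.1407, 0.0013, -3.0851], 'wrist_force': [-0.2917, 4.736, 4.8645], 'wrist_torque': [0.9768, 0.1306, 0.0459], 'joint_torque': [-2.7496, -35.2152, -26.6679, -1.6199, -0.1046, 0.0263], 'qvel': [0.0009, 0.0021, 0.0012, 0.0005, 0.0005, 0.0043], 'width': 0.0128, 'finger_force': 30.0012}
```

Request:
carry_out([
  [[0, 0, 0], 0.5, 1],
])

```text
time: 4.03
tool_pos: [0.575, 0.1121, 0.0852]
ee_rot: [3.14, 0.001, 3.108]
wrist_force: [-0.5, 4.5, 5.0]
width: 0.0126
finger_force: 30.0
```

```bash
python3 t.py
```

```text
{'time': 4.025, 'tool_pos': [0.575, 0.1121, 0.0852], 'ee_rot': [3.1404, 0.0011, 3.1083], 'wrist_force': [-0.4908, 4.4572, 5.0266], 'wrist_torque': [0.9748, 0.165, 0.041], 'joint_torque': [-2.9485, -35.1901, -26.631, -1.7061, -0.0899, -0.652], 'qvel': [0.0007, 0.0012, 0.0003, 0.0013, -0.0005, 0.7068], 'width': 0.0126, 'finger_force': 29.9997}
```

Request:
carry_out([
  [[0, 0, 0], 0.5, 1],
])

```text
time: 4.15
tool_pos: [0.575, 0.1121, 0.0852]
ee_rot: [3.14, 0.001, 3.021]
wrist_force: [-2.1, 4.9, 4.9]
width: 0.0129
finger_force: 30.0
```

```bash
sed -i "s/('time.*')/('time','tool_pos','ee_rot','wrist_force','wrist_torque','width')/" t.py; python3 t.py
```

```text
{'time': 4.15, 'tool_pos': [0.575, 0.1121, 0.0852], 'ee_rot': [3.1402, 0.0011, 3.0206], 'wrist_force': [-2.1042, 4.9192, 4.8769], 'wrist_torque': [1.0232, 0.1434, 0.074], 'width': 0.0129}
```

Request:
carry_out([
  [[0, 0, 0], 0.4, 1],
])

```text
time: 4.28
tool_pos: [0.575, 0.1122, 0.0852]
ee_rot: [3.14, 0.001, 2.951]
wrist_force: [-1.2, 5.0, 5.2]
width: 0.0125
finger_force: 30.0
```

```bash
python3 t.py
```

```text
{'time': 4.275, 'tool_pos': [0.575, 0.1122, 0.0852], 'ee_rot': [3.14, 0.001, 2.9513], 'wrist_force': [-1.164, 5.0025, 5.1681], 'wrist_torque': [1.0118, 0.1969, 0.0624], 'width': 0.0125}
```

Request:
carry_out([
  [[0, 0, 0], 0.5, 1],
])

```text
time: 4.4
tool_pos: [0.5751, 0.1123, 0.0852]
ee_rot: [3.14, 0.001, 2.864]
wrist_force: [-0.4, 4.7, 4.3]
width: 0.0126
finger_force: 30.0
```

```bash
python3 t.py
```

```text
{'time': 4.4, 'tool_pos': [0.5751, 0.1123, 0.0852], 'ee_rot': [3.1397, 0.0009, 2.8637], 'wrist_force': [-0.4293, 4.6795, 4.2944], 'wrist_torque': [1.0557, 0.162, 0.015], 'width': 0.0126}
```

Request:
carry_out([
  [[0, 0, 0], 0.5, 1],
])

```text
time: 4.53
tool_pos: [0.5751, 0.1124, 0.0852]
ee_rot: [3.14, 0.001, 2.776]
wrist_force: [-0.7, 5.5, 5.0]
width: 0.0128
finger_force: 30.0
```

```bash
python3 t.py
```

```text
{'time': 4.525, 'tool_pos': [0.5751, 0.1124, 0.0852], 'ee_rot': [3.1395, 0.0007, 2.7764], 'wrist_force': [-0.6512, 5.509, 5.0379], 'wrist_torque': [1.1021, 0.204, 0.0398], 'width': 0.0128}
```

Request:
carry_out([
  [[0, 0, 0], 0.5, 1],
])

```text
time: 4.65
tool_pos: [0.5751, 0.1124, 0.0852]
ee_rot: [3.139, 0.001, 2.689]
wrist_force: [-0.5, 5.4, 4.8]
width: 0.0129
finger_force: 30.0
```

```bash
python3 t.py
```

```text
{'time': 4.65, 'tool_pos': [0.5751, 0.1124, 0.0852], 'ee_rot': [3.1393, 0.0006, 2.6891], 'wrist_force': [-0.5205, 5.3784, 4.7697], 'wrist_torque': [1.1077, 0.0962, 0.0747], 'width': 0.0129}
```

Request:
carry_out([
  [[0, 0, 0], 0.5, 1],
])

```text
time: 4.78
tool_pos: [0.5752, 0.1125, 0.0852]
ee_rot: [3.139, 0.0, 2.602]
wrist_force: [0.3, 5.8, 5.1]
width: 0.0127
finger_force: 30.0
```

```bash
python3 t.py
```

```text
{'time': 4.775, 'tool_pos': [0.5752, 0.1125, 0.0852], 'ee_rot': [3.1391, 0.0004, 2.6021], 'wrist_force': [0.2636, 5.7614, 5.1481], 'wrist_torque': [1.096, 0.0976, 0.2386], 'width': 0.0127}
```

The torque has jumped to 0.24, so it has landed. I'll nip it in small steps.

Request:
carry_out([
  [[0, 0, 0], 0.2, 1],
])

```text
time: 4.9
tool_pos: [0.5752, 0.1125, 0.0852]
ee_rot: [3.139, 0.0, 2.569]
wrist_force: [-0.5, 6.2, 4.5]
width: 0.013
finger_force: 30.1
```

```bash
python3 t.py
```

```text
{'time': 4.9, 'tool_pos': [0.5752, 0.1125, 0.0852], 'ee_rot': [3.139, 0.0004, 2.5691], 'wrist_force': [-0.5269, 6.1723, 4.539], 'wrist_torque': [1.1134, 0.0295, 0.2792], 'width': 0.013}
```

Request:
carry_out([
  [[0, 0, 0], 0.3, 1],
])

```text
time: 5.03
tool_pos: [0.5752, 0.1126, 0.0852]
ee_rot: [3.139, 0.0, 2.517]
wrist_force: [-0.4, 5.8, 4.5]
width: 0.0128
finger_force: 30.2
```

```bash
python3 t.py
```

```text
{'time': 5.025, 'tool_pos': [0.5752, 0.1126, 0.0852], 'ee_rot': [3.139, 0.0003, 2.5167], 'wrist_force': [-0.4112, 5.839, 4.484], 'wrist_torque': [1.1364, 0.0931, 0.3234], 'width': 0.0128}
```

Request:
carry_out([
  [[0, 0, 0], 0.15, 1],
])

```text
time: 5.15
tool_pos: [0.5752, 0.1126, 0.0851]
ee_rot: [3.139, 0.0, 2.491]
wrist_force: [-0.1, 5.2, 3.9]
width: 0.0126
finger_force: 30.3
```

```bash
python3 t.py
```

```text
{'time': 5.15, 'tool_pos': [0.5752, 0.1126, 0.0851], 'ee_rot': [3.139, 0.0002, 2.4912], 'wrist_force': [-0.1324, 5.2043, 3.9385], 'wrist_torque': [1.0789, 0.0218, 0.3633], 'width': 0.0126}
```

Request:
carry_out([
  [[0, 0, 0], 0, 1],
  [[0, 0, 0], 0, 1],
])

```text
time: 5.4
tool_pos: [0.5752, 0.1126, 0.0852]
ee_rot: [3.139, 0.0, 2.492]
wrist_force: [-1.0, 5.5, 5.4]
width: 0.013
finger_force: 30.2
```

```bash
python3 t.py
```

```text
{'time': 5.4, 'tool_pos': [0.5752, 0.1126, 0.0852], 'ee_rot': [3.1389, 0.0003, 2.4921], 'wrist_force': [-1.0045, 5.5181, 5.4129], 'wrist_torque': [1.1296, 0.0873, 0.3401], 'width': 0.013}
```

Landing is at about 0.095 rad of squeeze, or 0.057 mm, which is finger-tight. Releasing and rising.

Request:
carry_out([
  [[0, 0, 0], 0, 0.2],
  [[0, 0, 0], 0, 0.2],
  [[0, 0, 0], 0, 0.2],
  [[0, 0, 0], 0, 0.2],
  [[0, 0, -0.03], 0, 0.2],
  [[0, 0, -0.08], 0, 0.2],
  [[0, 0, -0.12], 0, 0.2],
  [[0, 0, -0.12], 0, 0.2],
  [[0, 0, -0.12], 0, 0.2],
  [[0, 0, -0.12], 0, 0.2],
])

```text
time: 6.65
tool_pos: [0.5736, 0.1113, 0.2019]
ee_rot: [-3.139, -0.003, 2.49]
wrist_force: [-0.3, -0.1, -0.8]
width: 0.0376
finger_force: 0.0
```

```bash
python3 - <<'E'
from h import *
s=snap('wrist','w2'); t=snap('top','top2'); o=robot.get_obs();print({k:np.round(v,4).tolist() for k,v in o.items()})
for n,s in(('w',s),('t',t)):
  P=cloud(s)
  for nm,c,r,z in (('bar',(.576,.112),.026,(.1,.125)),('boss',(.46,.353),.025,(.095,.125)),('cup',(.46,.353),.035,(.073,.083))):
    Q=P[(np.hypot(P[...,0]-c[0],P[...,1]-c[1])<r)&(P[...,2]>z[0])&(P[...,2]<z[1])]
    if len(Q)>5: print(n,nm,len(Q),np.round(np.hstack([np.ravel(v) for v in cv2.minAreaRect(Q[:,:2].astype(np.float32)*1000)]),1),np.round(cv2.minEnclosingCircle(Q[:,:2].astype(np.float32)*1000)[0],1),np.median(Q[:,2]))
E
```

```text
{'time': 6.75, 'joint_positions': [0.0947, 0.1678, 1.2872, 0.0, 1.6902, -0.8243], 'qvel': [-0.0011, -0.0015, -0.0112, -0.0001, 0.0013, 0.0005], 'joint_torque': [-0.0013, -37.5296, -30.2819, 0.0373, 0.0793, -0.0003], 'tool_pos': [0.5738, 0.1114, 0.2024], 'ee_rot': [-3.1391, -0.0027, 2.4898], 'wrist_force': [-0.3369, -0.0407, 1.4905], 'wrist_torque': [-0.0361, 0.0371, 0.0105], 'finger_force': 0.0, 'width': 0.0375}
w bar 575 [576.5 111.2  11.9  38.1  57.1] [576.1 110.6] 0.11459493486174627
t bar 7 [561.6 120.8  10.    2.2  64.3] [562.4 120.4] 0.10926107659480519
t boss 55 [460.  353.3  16.6  17.4  88.4] [459.7 353.2] 0.1099724702526454
t cup 266 [460.4 353.9  51.5  51.6  33. ] [460.2 353.7] 0.07673689984520124
```

Request:
carry_out([
  [[0.237, 0.124, 0], 0, -0.1],
  [[0.237, 0.124, 0], 0, -0.1],
  [[0.237, 0.124, 0], 0, -0.1],
  [[0.237, 0.124, 0], 0, -0.1],
  [[0.237, 0.124, 0], 0, -0.1],
  [[0.237, 0.124, 0], 0, -0.1],
  [[0.237, 0.124, 0.04], 0, -0.1],
  [[0.237, 0.124, 0.07], 0, -0.1],
  [[0.237, 0.124, 0.07], 0, -0.1],
  [[0.237, 0.124, 0.07], 0, -0.1],
])

```text
time: 8.0
tool_pos: [0.4628, 0.353, 0.1358]
ee_rot: [3.14, 0.001, 2.488]
wrist_force: [-0.3, 0.2, 0.3]
width: 0.0518
finger_force: 0.0
```

```bash
python3 t.py; python3 - <<'E'
from h import *
s=snap('side','s3')
P=cloud(s)
for z in((.085,.115),(.073,.085)):
    Q=P[(np.hypot(P[...,0]-.46,P[...,1]-.353)<.03)&(P[...,2]>z[0])&(P[...,2]<z[1])]; print(len(Q),cv2.minEnclosingCircle(Q[:,:2].astype(np.float32)*1000) if len(Q) else '',Q.mean(0))
E
```

```text
{'time': 8.0, 'tool_pos': [0.4628, 0.353, 0.1358], 'ee_rot': [3.14, 0.001, 2.4879], 'wrist_force': [-0.2933, 0.1941, 0.291], 'wrist_torque': [-0.0698, 0.0209, -0.0226], 'width': 0.0518}
66 ((457.9498291015625, 351.0417785644531), 10.216689109802246) [0.45706675 0.34825692 0.10169755]
119 ((458.0767517089844, 351.5351257324219), 27.586719512939453) [0.45597968 0.34550229 0.07820589]
```

Request:
carry_out([
  [[0.0025, -0.0025, 0.025], 0, -0.1],
  [[0.0025, -0.0025, 0.052], 0, -0.1],
  [[0.0025, -0.0025, 0.052], 0, -0.1],
  [[0.0025, -0.0025, 0.052], 0, -0.1],
  [[0.0025, -0.0025, 0.052], 0, 1],
  [[0.0025, -0.0025, 0.052], 0, 1],
  [[0.0025, -0.0025, 0.052], 0, 1],
  [[0.0025, -0.0025, 0.052], 0, 1],
  [[0.0025, -0.0025, 0.052], 0, 1],
  [[0.0025, -0.0025, 0.052], 0, 1],
])

```text
time: 9.3
tool_pos: [0.458, 0.3535, 0.0827]
ee_rot: [3.141, 0.0, 2.49]
wrist_force: [-0.0, -0.1, 1.4]
width: 0.0193
finger_force: 30.0
```

Request:
carry_out([
  [[0, 0, 0], 0, 0.1],
  [[0, 0, 0], 0, 0.1],
  [[0, 0, 0], 0, 0.1],
  [[0, 0, 0], 1, 0.1],
  [[0, 0, 0], 2, 0.1],
  [[0, 0, 0], 3, 0.1],
  [[0, 0, 0], 4, 0.1],
  [[0, 0, 0], 5, 0.1],
  [[0, 0, 0], 6, 0.1],
  [[0, 0, 0], 7, 0.1],
])

```text
time: 10.55
tool_pos: [0.4579, 0.3533, 0.0824]
ee_rot: [-3.141, 0.0, 1.262]
wrist_force: [0.3, -0.5, 0.3]
width: 0.0423
finger_force: 0.0
```

Request:
carry_out([
  [[0, 0, 0], 1, 0.1],
  [[0, 0, 0], 2, 0.1],
  [[0, 0, 0], 2, 0.1],
  [[0, 0, 0], 2, 1],
  [[0, 0, 0], 2, 1],
  [[0, 0, 0], 2, 1],
  [[0, 0, 0], 2, 1],
  [[0, 0, 0], 2, 1],
  [[0, 0, 0], 2, 1],
])

```text
time: 11.68
tool_pos: [0.4579, 0.3533, 0.0825]
ee_rot: [-3.142, 0.0, 0.919]
wrist_force: [-1.1, 0.1, 0.3]
width: 0.0195
finger_force: 30.0
```

```bash
python3 t.py
```

```text
{'time': 11.675, 'tool_pos': [0.4579, 0.3533, 0.0825], 'ee_rot': [-3.1416, 0.0, 0.9191], 'wrist_force': [-1.0604, 0.0608, 0.2697], 'wrist_torque': [-0.0661, 0.0873, -0.0029], 'width': 0.0195}
```

Gripped, and centred by the two crossed pinches. Lifting and carrying over.

Request:
carry_out([
  [[0, 0, -0.03], 0, 1],
  [[0, 0, -0.07], 0, 1],
  [[0, 0, -0.11], 0, 1],
  [[0, 0, -0.14], 0, 1],
  [[0, 0, -0.145], 0, 1],
  [[0, 0, -0.145], 0, 1],
])

```text
time: 12.42
tool_pos: [0.4577, 0.3532, 0.2265]
ee_rot: [-3.141, 0.001, 0.919]
wrist_force: [-0.6, -0.1, -1.4]
width: 0.0192
finger_force: 30.0
```

Request:
carry_out([
  [[-0.01, 0.02, 0], 0, 1],
  [[-0.025, 0.05, 0], 0, 1],
  [[-0.045, 0.09, 0], 0, 1],
  [[-0.065, 0.13, 0], 0, 1],
  [[-0.085, 0.17, 0], 0, 1],
  [[-0.105, 0.21, 0], 0, 1],
  [[-0.116, 0.232, 0], 0, 1],
  [[-0.1206, 0.2402, 0], 0, 1],
  [[-0.1206, 0.2402, 0], 0, 1],
  [[-0.1206, 0.2402, 0], 0, 1],
])

```text
time: 13.68
tool_pos: [0.5751, 0.1129, 0.227]
ee_rot: [-3.14, 0.0, 0.92]
wrist_force: [1.6, 0.4, -0.6]
width: 0.0194
finger_force: 30.0
```

Request:
carry_out([
  [[0, 0, 0], 0, 1],
  [[0, 0, 0], 0, 1],
])

```text
time: 13.92
tool_pos: [0.5755, 0.1125, 0.2277]
ee_rot: [3.141, -0.0, 0.92]
wrist_force: [0.1, -0.4, -0.4]
width: 0.0197
finger_force: 30.0
```

```bash
python3 t.py; python3 - <<'E'
from h import *
s=snap('top','t4');w=snap('side','s4')
cv2.imwrite('pics/c4.png',np.hstack([cv2.resize(a,(400,400),interpolation=cv2.INTER_CUBIC) for a in (s['image'][120:220,210:310],w['image'][100:240,220:360])])[...,::-1])
P=cloud(w)
Q=P[(np.hypot(P[...,0]-.576,P[...,1]-.112)<.04)&(P[...,2]>.143)&(P[...,2]<.21)]
print(len(Q),Q.min(0),Q.max(0),cv2.minEnclosingCircle(Q[:,:2].astype(np.float32)*1000))
E
```

```text
{'time': 13.925, 'tool_pos': [0.5755, 0.1125, 0.2277], 'ee_rot': [3.1414, -0.0004, 0.9201], 'wrist_force': [0.0955, -0.4032, -0.3878], 'wrist_torque': [-0.1041, 0.0862, -0.0067], 'width': 0.0197}
467 [0.54793126 0.08112607 0.14537459] [0.60128627 0.12354018 0.20992698] ((574.3592529296875, 108.08438110351562), 27.295940399169922)
```

View pics/c4.png

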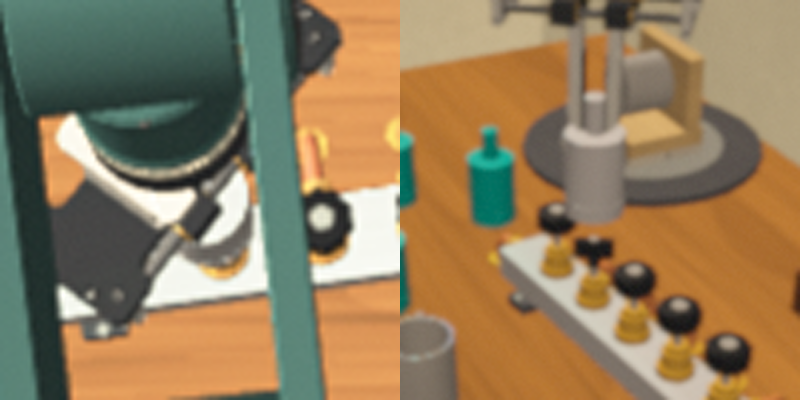

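The right half of the crop shows the cap upright at (595,175), directly above the bar handle at (594,247). Lowering in stages.

Request:
carry_out([
  [[0, 0.0006, 0.015], 0, 1],
  [[0, 0.0006, 0.03], 0, 1],
  [[0, 0.0006, 0.04], 0, 1],
  [[0, 0.0006, 0.05], 0, 1],
  [[0, 0.0006, 0.05], 0, 1],
  [[0, 0.0006, 0.05], 0, 1],
])

```text
time: 14.78
tool_pos: [0.5765, 0.1114, 0.1779]
ee_rot: [3.141, -0.001, 0.919]
wrist_force: [0.5, -0.3, -0.6]
width: 0.0195
finger_force: 30.0
```

```bash
python3 t.py
```

```text
{'time': 14.775, 'tool_pos': [0.5765, 0.1114, 0.1779], 'ee_rot': [3.141, -0.0006, 0.919], 'wrist_force': [0.5276, -0.2579, -0.6016], 'wrist_torque': [-0.0483, 0.1261, -0.0177], 'width': 0.0195}
```

No contact with the mouth 20 mm below the bar's top. Continuing.

Request:
carry_out([
  [[0, 0, 0.012], 0, 1],
  [[0, 0, 0.024], 0, 1],
  [[0, 0, 0.036], 0, 1],
  [[0, 0, 0.046], 0, 1],
  [[0, 0, 0.046], 0, 1],
  [[0, 0, 0.046], 0, 1],
])

```text
time: 15.52
tool_pos: [0.5765, 0.1114, 0.1318]
ee_rot: [3.141, -0.001, 0.919]
wrist_force: [0.3, 0.2, -0.6]
width: 0.0193
finger_force: 30.0
```

Request:
carry_out([
  [[0, 0, 0.002], 0, 1],
  [[0, 0, 0.004], 0, 1],
  [[0, 0, 0.005], 0, 1],
  [[0, 0, 0.005], 0, 1],
])

```text
time: 16.02
tool_pos: [0.5766, 0.1114, 0.1274]
ee_rot: [3.141, -0.001, 0.919]
wrist_force: [-0.6, -1.1, 3.3]
width: 0.0191
finger_force: 30.0
```

```bash
python3 t.py
```

```text
{'time': 16.025, 'tool_pos': [0.5766, 0.1114, 0.1274], 'ee_rot': [3.1406, -0.001, 0.919], 'wrist_force': [-0.6416, -1.075, 3.2963], 'wrist_torque': [-0.0908, 0.2981, 0.0326], 'width': 0.0191}
```

Seated on the manifold at 3 N. Now letting go, retreating up and looking.

Request:
carry_out([
  [[0, 0, 0], 0, 0.2],
  [[0, 0, 0], 0, 0.2],
  [[0, 0, 0], 0, 0.2],
  [[0, 0, 0], 0, 0.2],
  [[0, 0, -0.03], 0, 0.2],
  [[0, 0, -0.06], 0, 0.2],
  [[0, 0, -0.1], 0, 0.2],
  [[0, 0, -0.13], 0, 0.2],
  [[0, 0, -0.13], 0, 0.2],
  [[0, 0, -0.13], 0, 0.2],
])

```text
time: 17.27
tool_pos: [0.5757, 0.1114, 0.2548]
ee_rot: [-3.14, 0.002, 0.919]
wrist_force: [-0.2, -0.1, -0.1]
width: 0.0376
finger_force: 0.0
```

Request:
carry_out([
  [[-0.06, -0.02, 0], 0, 0.2],
  [[-0.12, -0.04, 0], 0, 0.2],
  [[-0.18, -0.06, 0], 0, 0.2],
  [[-0.22, -0.07, 0], 0, 0.2],
  [[-0.22, -0.07, 0], 0, 0.2],
  [[-0.22, -0.07, 0], 0, 0.2],
])

```text
time: 18.02
tool_pos: [0.387, -0.0208, 0.2551]
ee_rot: [-3.14, 0.0, 0.919]
wrist_force: [-0.9, -0.6, -0.9]
width: 0.0376
finger_force: 0.0
```

```bash
python3 t.py; python3 - <<'E'
from h import *
s=snap('top','t5');w=snap('side','s5')
cv2.imwrite('pics/c5.png',np.hstack([cv2.resize(a,(400,400),interpolation=cv2.INTER_CUBIC) for a in (s['image'][120:280,200:360],w['image'][130:290,200:360])])[...,::-1])
P=cloud(s)
for z in((.14,.165),(.11,.13)):
    Q=P[(np.hypot(P[...,0]-.576,P[...,1]-.112)<.032)&(P[...,2]>z[0])&(P[...,2]<z[1])]; print(len(Q),cv2.minEnclosingCircle(Q[:,:2].astype(np.float32)*1000) if len(Q) else '',np.median(Q[:,2]), Q[:,2].std())
E
```

```text
{'time': 18.025, 'tool_pos': [0.387, -0.0208, 0.2551], 'ee_rot': [-3.1396, 0.0004, 0.9187], 'wrist_force': [-0.8739, -0.6331, -0.8959], 'wrist_torque': [-0.0592, 0.1282, 0.0323], 'width': 0.0376}
63 ((578.0245361328125, 110.64714813232422), 9.858244895935059) 0.15589311997784716 0.0038265471412260105
311 ((577.245849609375, 110.98467254638672), 26.638261795043945) 0.12156634370584937 0.0025370519867682103
```

View pics/c5.png

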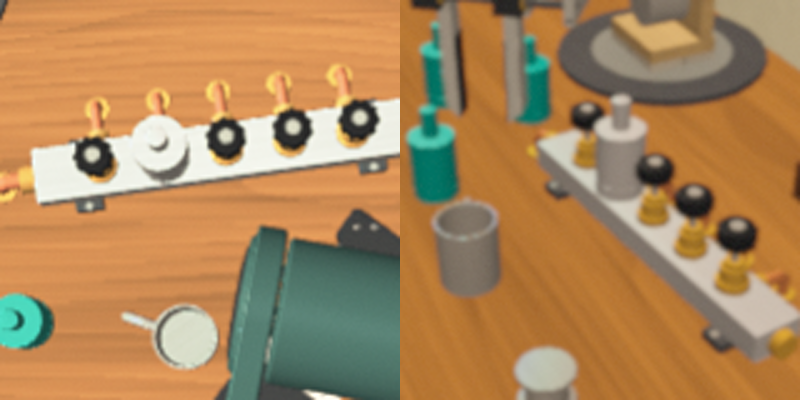

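The cap stands square on the manifold: (160,148) in the left crop, (620,155) in the right. Its top heights of 156 and 122 mm fit a mouth on the manifold's top. The jar, spool and tankard have not moved, so I'm handing in.

```bash
python3 -c "
from bench import robot
print(robot.close_job())"
```

```text
the job is handed in; nothing more can be done
None
```

The job is handed in at 18 s; no verdict came back. By feel the bar-handled valve is on its seat at about 0.06 mm squeeze (finger-tight), and the metal cap stands square over it, released, with nothing else visibly moved.

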